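# Fetch the cement from behind the bottles

### The arm

A 6-joint arm with a two-finger parallel gripper is mounted at the origin on the work surface. World frame = base frame: x ahead of the robot, y to its left, z up, the work surface at z = 0. Lengths are in m, angles in rad, forces in N, time in s.
With the tool pointing down it reaches from about 0.35 to 0.975 m from the base axis. Payload 7.1 kg.
Tool frame: the origin (TCP) lies on the centre line of the jaws, within the pads' length; the fingertips stand 8 mm ahead of it and the grasp point (between the pads) lies 11 mm behind it (env.finger_overhang is the distance from the TCP to the fingertips, in m); z points along the fingers, y is the line along which they close (so a half turn about z gives the same grasp; the last joint's range is limited). The gripper opens to 88 mm and grips with 3 to 60 N. Pads are 20 mm wide; open, the fingers measure 115 mm over their backs; the gripper's body (75 mm by 178 mm) begins 61 mm behind the grasp point.
Start: joints at [1.273, 0.423, 1.63, -0, 1.089, -0.019], TCP at [0.172, 0.601, 0.193] pointing down, gripper open.
Joint ranges: [-3, 3], [-0.9, 2.11], [0.09, 2.58], [-1.31, 4.45], [0.11, 2.69], [-2.54, 2.54]. Speed limits (rad/s): [2.39, 2.39, 3.01, 3.14, 3.14, 3.14].

### API

Orientations are given as a unit quaternion [x, y, z, w].
In Python, from plant import env, read_camera, camera_model, nets gives the robot as it stands. Calls block until the motion is done:
- env.goto(position, orientation): joint-space move of the TCP to a pose.
- env.move_linear(position, max_speed=0.15, ori=None): straight line of the TCP; ori=None keeps the orientation; max_speed is the mean speed in m/s.
- env.goto_joints(angles): joint-space move.
- env.set_gripper(opening): finger opening in m; the grip force is fixed at half the most; returns when the fingers have stopped.
- env.hold(seconds).
- env.ik(position, orientation): joint angles nearest the present ones, or None.
- env.get_state(): the state.
- read_camera(name): name is "scene" or "top" or "wrist"; returns the picture (480x640x3 uint8, red, green, blue); there is no depth.
- camera_model(name): a dict with "mtx" (3x3 intrinsics, pixels), "R" (3x3) and "t" (3): a world point X has camera coordinates R X + t; the wrist camera has in their place "tool_from_camera" (4x4, takes a point from camera to tool coordinates, whose origin is the TCP and whose axes are the flange's). Camera axes: x right, y down, z forward; pixel columns grow to the right and rows downward; lengths in m; the calibration is good to about 2 mm. A picture is of the moment at which its call begins: read the wrist's pose just before it. camera_model takes no time and is no camera call.
A pose or a line that the arm cannot do raises env.Unreachable and nothing moves.
- env.hand_in(): hands the job in; it is judged then, once.
Trained networks look in the newest picture that a camera, given by its name, has taken for a name from the list of things; names that differ only in an ending like _2 or _b are one class to them, and where a whole thing is asked for, a point or a joint stands for the part that bears it (a point fixed in the world has none). Each returns a list of dicts, best first, with "conf" (0 to 1); they miss things now and then, are a little off and sometimes report something else, mostly with a low value. They report only what shows in the picture. A call takes as long as a camera call.
- nets.masks_of(target, camera): "mask" (480x640 bool, what is visible of it).
- nets.place_of(target, camera): "centre" ([x, y, z] in m, in world coordinates, good to about 4 mm: a listed point, or the origin of a listed thing).
The state is a dict: "time_s": time; "qpos": joint angles; "joint_velocities": joint speeds; "joint_efforts": joint torques, N m; "tool_pos": TCP position; "eef_rot": TCP orientation; "force": force on the tool from outside, world axes, zero at the start; "wrist_torque": the same for the moment, N m; "grip_width": finger opening in m; "grip_force": force on a finger pad.
Only numpy, scipy, OpenCV 4.12 (cv2) and the standard library are available. Lean on these libraries where they do the work, as an engineer would, in place of code of your own. Each camera call takes 0.05 s, during which the arm holds its last target. There are 200 camera calls.

### The job

The small cement bottle stands in the rear of the plywood caddy, boxed in by three tall containers: first stand those three in the upturned cardboard lid, then set the cement bottle in the well of the wooden no-tip holder, and last put each tall one back in the compartment it came from. Keep them all upright and set them down without dropping them, and leave the part runner, the nippers and the paint jar alone.

Things in the scene. Friction and masses are not known exactly. Their poses are not given: they have to be found in the camera images.
- round_bottle: Tall round off-white plastic bottle, 36 mm in diameter, paper label band, rounded shoulder, body 120 mm high, black ribbed cap 24 mm across, from 125 to 152 mm above the underside: grip it there (29 mm is free between neighbouring caps). About 140 g. Starts in the caddy. Origin: centre of the underside; z up along the bottle.
- square_bottle: Tall square off-white plastic bottle, 34 x 34 mm, paper label band, body 118 mm high, black ribbed cap 24 mm across, from 125 to 152 mm above the underside: grip it there (29 mm is free between neighbouring caps). About 160 g. Starts in the caddy. Origin: centre of the underside; z up, x and y along the sides.
- flat_tin: Tall flat bare-metal tin, 37 mm (x) by 27 mm (y), body 118 mm high, black ribbed cap 24 mm across, from 125 to 152 mm above the underside: grip it there (29 mm is free between neighbouring caps). About 150 g. Starts in the caddy. Origin: centre of the underside; z up.
- cement_bottle: Small square glass cement bottle, 36 x 36 mm and 37 mm high, with a broad white ribbed round cap 30 mm in diameter from 41 to 66 mm above the underside (grip it by the cap). 66 mm high in all, about 90 g. It always starts in one of the two rear compartments of the caddy. Origin: centre of the underside; z up, x and y along the sides.
- caddy: Plywood caddy, fixed, 109 x 109 x 29 mm high, 2 x 2 open square compartments 50 mm wide inside (walls 3 mm, floor 3 mm above the table), their centres 26.5 mm from the caddy's centre in x and y, all occupied at the start. On its front (-x), towards the robot, a trough 45 mm deep, 18 mm high, with a brush and a file. Origin: on the table, amid the four compartments; x to the rear, z up.
- box_lid: Upturned lid of a cardboard kit box, fixed, a tray 142 mm (x) by 212 mm (y), rim 22 mm high and 4 mm thick, inner floor 4 mm above the table. Empty at the start; it takes the three tall containers in a row along y. Origin: on the table, under its centre; z up.
- holder: No-tip bottle holder, fixed: a wooden block 94 x 94 mm and 24 mm high with a square well 54 x 54 mm in its middle, 18 mm deep (well floor 6 mm above the table). Origin: on the table, under the centre of the well; z up, x and y along the sides.
- runner: Bystander: dark-blue plastic part runner (a flat frame of 5 mm rods, 150 x 100 mm, with a truck-cab shell 32 mm high in it), lying beyond the work. Leave it alone. Origin: centre of the frame on the table.
- nippers: Bystander: small side cutters with black handles, 130 mm long and 13 mm thick, lying flat beyond the work. Leave them alone. Origin: near the middle, on the table; x points to the jaws.
- paint_jar: Bystander: small round paint jar with a white lid, 34 mm in diameter and 40 mm high, standing beyond the work. Leave it alone. Origin: centre of the underside.

How it is judged:
On the way, in this order (a step that is already met when the one before it is completed fails the run):
1. the round bottle, the square bottle and the flat tin all stand upright in the cardboard lid, released (x of round_bottle in the frame of box_lid between -0.066 and 0.066 m and y of round_bottle in the frame of box_lid between -0.101 and 0.101 m and z of each of round_bottle, square_bottle, flat_tin in the frame of box_lid below 0.012 m and linear speed of each of round_bottle, square_bottle, flat_tin below 0.02 m/s and angle between each of round_bottle, square_bottle, flat_tin's own z axis and vertical below 0.1 rad and contact force between the fingers and round_bottle below 0.1 N and x of square_bottle in the frame of box_lid between -0.066 and 0.066 m and y of square_bottle in the frame of box_lid between -0.101 and 0.101 m and contact force between the fingers and square_bottle below 0.1 N and x of flat_tin in the frame of box_lid between -0.066 and 0.066 m and y of flat_tin in the frame of box_lid between -0.101 and 0.101 m and contact force between the fingers and flat_tin below 0.1 N), for 0.2 s.
2. the cement bottle stands in the well of the holder, released (horizontal distance between cement_bottle and holder below 0.015 m and z of cement_bottle in the frame of holder below 0.01 m and linear speed of cement_bottle below 0.02 m/s and angle between cement_bottle's own z axis and vertical below 0.1 rad and contact force between the fingers and cement_bottle below 0.1 N), for 0.2 s.
At the end, for the whole second after the job is handed in: The cement bottle stands upright on the floor of the holder's well (centre within 15 mm of the well's centre), and the round bottle, the square bottle and the flat tin each stand upright within 18 mm of where they started, on the floor of their own compartments; all are released and at rest (all of step 2 and distance of each of round_bottle, square_bottle, flat_tin from where it was at the start of the episode below 0.018 m and linear speed of each of round_bottle, square_bottle, flat_tin below 0.02 m/s and angle between each of round_bottle, square_bottle, flat_tin's own z axis and vertical below 0.1 rad and contact force between the fingers and round_bottle below 0.1 N and contact force between the fingers and square_bottle below 0.1 N and contact force between the fingers and flat_tin below 0.1 N); the robot touches nothing.
It fails at once if a bottle or the tin is tipped over (angle between any of round_bottle, square_bottle, flat_tin, cement_bottle's own z axis and vertical above 0.6 rad).
It fails at once if a bottle or the tin is dropped (falls freely by more than about 3 cm) ((linear speed of round_bottle above 0.75 m/s and contact force between anything else and round_bottle below 0.05 N) or (linear speed of square_bottle above 0.75 m/s and contact force between anything else and square_bottle below 0.05 N) or (linear speed of flat_tin above 0.75 m/s and contact force between anything else and flat_tin below 0.05 N) or (linear speed of cement_bottle above 0.75 m/s and contact force between anything else and cement_bottle below 0.05 N)).
It fails at once if the runner, the nippers or the paint jar is moved by more than 2 cm (distance of any of runner, nippers, paint_jar from where it was at the start of the episode above 0.02 m).
It also fails if it takes over 147 s, if anything falls off the work surface, if the arm or the gripper's body presses on something with over 40 N, if the wrist force passes 120 N, or if a joint passes its speed limit or range.

## Working session

There is one attempt and no reset: what is moved stays moved. The work goes in short steps, each a Python script; the robot and the scene stay as the last script left them, time stands still between calls to the robot, and variables do not carry over. Pictures are saved under pics/ and viewed, at most 14 in all, crops included, and the job is handed in when it is done.

```bash
ls; mkdir -p pics
python3 - <<'E'
from plant import env, read_camera, camera_model, nets
import cv2
for c in ["scene","top"]:
    cv2.imwrite(f"pics/{c}0.png", read_camera(c)[:,:,::-1])
    for n in ["round_bottle","square_bottle","flat_tin","cement_bottle","caddy","box_lid","holder","runner","nippers","paint_jar"]:
        print(c,n,[(r["centre"],round(r["conf"],2)) for r in nets.place_of(n,c)[:2]])
print(env.get_state()["eef_rot"],env.get_state()["time_s"])
E
```

```text
pics
scene round_bottle [([0.5173, -0.0014, 0.0054], 0.66)]
scene square_bottle [([0.5674, 0.011, -0.0001], 0.83)]
scene flat_tin [([0.5251, -0.0479, 0.0041], 0.64)]
scene cement_bottle [([0.5756, -0.0422, 0.0045], 0.61)]
scene caddy [([0.5458, -0.0198, 0.0009], 0.83)]
scene box_lid [([0.4689, -0.2664, -0.0024], 0.89)]
scene holder [([0.5154, 0.2609, -0.0021], 0.58)]
scene runner [([0.7696, 0.006, -0.0047], 0.7)]
scene nippers [([0.7451, -0.1991, 0.0059], 0.79)]
scene paint_jar [([0.7249, 0.2122, -0.0022], 0.86)]
top round_bottle [([0.5125, -0.002, 0.0028], 0.79)]
top square_bottle [([0.567, 0.0112, 0.0066], 0.9)]
top flat_tin [([0.5237, -0.0491, 0.0016], 0.67)]
top cement_bottle [([0.5809, -0.0419, 0.0009], 0.62)]
top caddy [([0.7238, 0.2192, 0.002], 0.74), ([0.543, -0.0208, -0.0036], 0.65)]
top box_lid [([0.5655, 0.0105, 0.0061], 0.57), ([0.4648, -0.264, 0.0069], 0.56)]
top holder [([0.5148, 0.263, 0.0014], 0.84)]
top runner [([0.7713, 0.0099, 0.0002], 0.86)]
top nippers [([0.7443, -0.2042, -0.0002], 0.88)]
top paint_jar [([0.725, 0.2214, 0.0018], 0.55)]
[1.38929391e-01 9.90302289e-01 5.89569259e-06 2.51837683e-05] 1.1
```

View pics/top0.png

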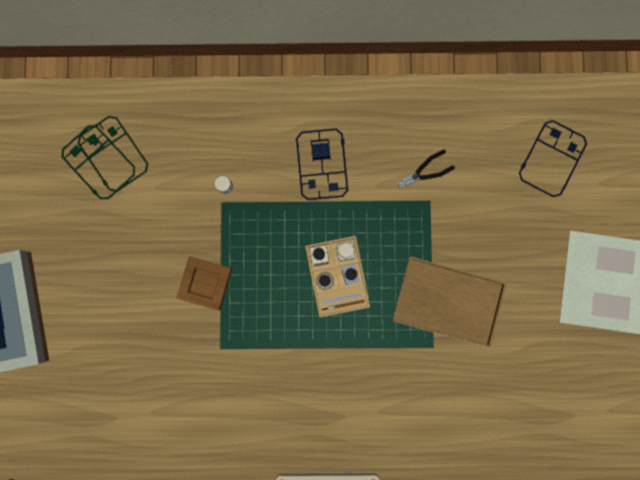

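View pics/scene0.png

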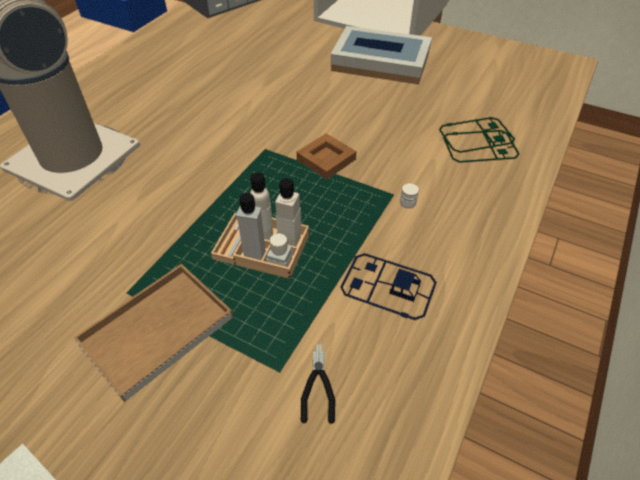

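```bash
cat > h.py <<'E'
from plant import env, read_camera, camera_model, nets
import numpy as np, cv2
from scipy.spatial.transform import Rotation as R
def down(yaw):  # tool z down; tool y (closing) along world direction yaw+90deg (flange x at yaw)
    c,s=np.cos(yaw),np.sin(yaw)
    return R.from_matrix(np.array([[c,s,0],[s,-c,0],[0,0,-1.]])).as_quat()
def cam_pose():
    st=env.get_state(); m=camera_model("wrist"); T=np.eye(4)
    T[:3,:3]=R.from_quat(st["eef_rot"]).as_matrix(); T[:3,3]=st["tool_pos"]
    return m["mtx"],T@np.array(m["tool_from_camera"])
def ray(mtx,T,px,z):
    px=np.atleast_2d(px).astype(float)
    d=np.c_[px,np.ones(len(px))]@np.linalg.inv(mtx).T@T[:3,:3].T
    o=T[:3,3]; return o+d*((z-o[2])/d[:,2])[:,None]
E
python3 - <<'E'
from h import *
print(np.round(camera_model("wrist")["tool_from_camera"],3)); print(camera_model("wrist")["mtx"])
print(R.from_quat(env.get_state()["eef_rot"]).as_matrix().round(2))
for y in [0.12,0.12+np.pi/2,0.12-np.pi/2,0.12+np.pi]:
    for p in [[.54,-.02,.40],[.47,-.26,.3],[.515,.26,.3]]:
        q=env.ik(p,down(y)); print(round(y,2),p,None if q is None else np.round(q,2))
E
```

```text
[[-0.001 -0.968 -0.25   0.068]
 [ 1.    -0.001 -0.    -0.   ]
 [ 0.    -0.25   0.968 -0.191]
 [ 0.     0.     0.     1.   ]]
[[428.5166381    0.         323.07007237]
 [  0.         428.5166381  242.80166639]
 [  0.           0.           1.        ]]
[[-0.96  0.28  0.  ]
 [ 0.28  0.96  0.  ]
 [-0.    0.   -1.  ]]
0.12 [0.54, -0.02, 0.4] [-0.06  0.12  1.57 -0.    1.46  1.39]
0.12 [0.47, -0.26, 0.3] [-0.53  0.18  1.71 -0.    1.25  0.92]
0.12 [0.515, 0.26, 0.3] [ 0.45  0.25  1.63 -0.    1.27  1.9 ]
1.69 [0.54, -0.02, 0.4] [-0.06  0.12  1.57 -0.    1.46 -0.18]
1.69 [0.47, -0.26, 0.3] [-0.53  0.18  1.71 -0.    1.25 -0.65]
1.69 [0.515, 0.26, 0.3] [ 0.45  0.25  1.63 -0.    1.27  0.33]
-1.45 [0.54, -0.02, 0.4] None
-1.45 [0.47, -0.26, 0.3] [-0.53  0.18  1.71 -0.    1.25  2.49]
-1.45 [0.515, 0.26, 0.3] None
3.26 [0.54, -0.02, 0.4] [-0.06  0.12  1.57 -0.    1.46 -1.75]
3.26 [0.47, -0.26, 0.3] [-0.53  0.18  1.71 -0.    1.25 -2.22]
3.26 [0.515, 0.26, 0.3] [ 0.45  0.25  1.63 -0.    1.27 -1.24]
```

Run:
```python
from h import *
for nm,p,yaw in [("holder",[.515,.262,.30],1.4),("caddy",[.54,-.02,.38],1.69),("lid",[.467,-.265,.38],1.31)]:
    env.goto(p,down(yaw)); K,T=cam_pose(); im=read_camera("wrist"); np.savez(f"pics/{nm}.npz",im=im,K=K,T=T)
    cv2.imwrite(f"pics/w_{nm}.png",im[:,:,::-1])
    for n in {"holder":["holder"],"caddy":["round_bottle","square_bottle","flat_tin","cement_bottle","caddy"],"lid":["box_lid"]}[nm]:
        print(n,[(r["centre"],round(r["conf"],2)) for r in nets.place_of(n,"wrist")[:2]])
        if n in("holder","box_lid"):
            ms=nets.masks_of(n,"wrist")
            if ms:
                m=ms[0]["mask"].astype(np.uint8); c=max(cv2.findContours(m,0,2)[0],key=cv2.contourArea)
                w=ray(K,T,c[:,0],.024 if n=="holder" else .022)[:,:2]
                print(cv2.minAreaRect((w*1000).astype(np.float32)))
print(env.get_state()["time_s"])
a=[cv2.imread(f"pics/w_{n}.png") for n in("caddy","lid","holder")]
cv2.imwrite("pics/wall.png",np.vstack([np.hstack([cv2.resize(a[1],(400,300)),cv2.resize(a[2],(400,300))])]))
```

```text
holder [([0.5165, 0.2633, -0.002], 0.75)]
((574.5592041015625, -52.34241485595703), (42.66835403442383, 85.90298461914062), 8.375760078430176)
round_bottle [([0.5169, 0.0034, 0.0044], 0.56), ([0.5768, -0.0467, 0.0015], 0.56)]
square_bottle [([0.5641, 0.0114, -0.0014], 0.89)]
flat_tin [([0.5251, -0.0478, 0.0003], 0.61)]
cement_bottle [([0.5797, -0.0449, 0.0043], 0.9)]
caddy [([0.5464, -0.0162, 0.0008], 0.9)]
box_lid [([0.4676, -0.2592, -0.0014], 0.67)]
((469.49359130859375, -263.0245666503906), (214.29019165039062, 144.50706481933594), 74.05746459960938)
5.6333
```

View pics/w_caddy.png

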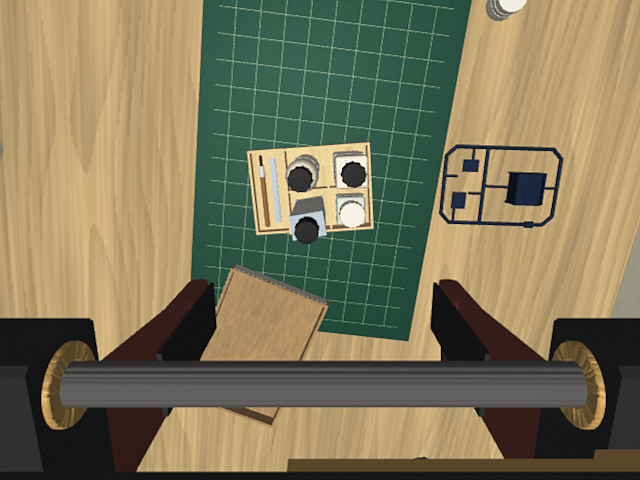

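View pics/wall.png

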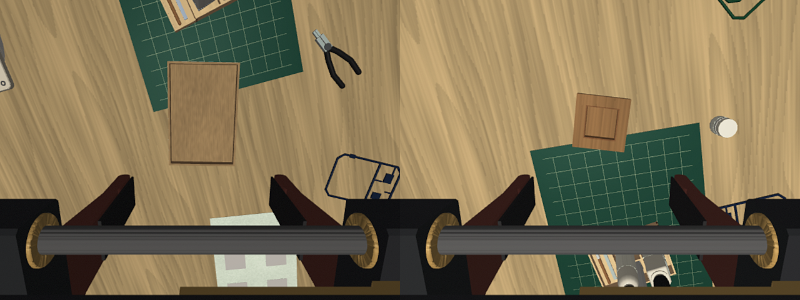

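```bash
cat >> h.py <<'E'
from scipy.optimize import least_squares
def proj(K,T,X):
    c=(np.asarray(X)-T[:3,3])@T[:3,:3]; u=c@K.T; return u[:,:2]/u[:,2:]
def fit_cap(K,T,mask,r,z0,z1,guess):
    m=cv2.moments(mask.astype(np.uint8)*255,True); cen=np.array([m["m10"],m["m01"]])/m["m00"]
    a=np.linspace(0,2*np.pi,60); ring=np.c_[r*np.cos(a),r*np.sin(a)]
    def hull(p):
        X=np.vstack([np.c_[ring+p,np.full(60,z)] for z in(z0,z1)])
        return cv2.convexHull(proj(K,T,X).astype(np.float32))
    def f(p):
        h=cv2.moments(hull(p)); return np.array([h["m10"],h["m01"]])/h["m00"]-cen
    s=least_squares(f,guess,diff_step=1e-3).x
    return s,m["m00"],cv2.contourArea(hull(s))
E
python3 - <<'E'
from h import *
d=np.load("pics/caddy.npz");im,K,T=d["im"],d["K"],d["T"]
dark=(im.max(2)<60); dark[:140]=0;dark[260:]=0;dark[:,:275]=0;dark[:,380:]=0
n,l,s,c=cv2.connectedComponentsWithStats(cv2.morphologyEx(dark.astype(np.uint8),cv2.MORPH_OPEN,np.ones((3,3))))
for i in range(1,n):
    if s[i,4]>150: print(s[i],c[i].round(1),fit_cap(K,T,l==i,.012,.128,.155,ray(K,T,c[i],.145)[0,:2]))
w=(im.min(2)>215); w[:195]=0;w[240:]=0;w[:,:330]=0;w[:,375:]=0
n,l,s,c=cv2.connectedComponentsWithStats(w.astype(np.uint8)); i=1+np.argmax(s[1:,4])
print("cem",s[i],fit_cap(K,T,l==i,.015,.044,.069,ray(K,T,c[i],.06)[0,:2]))
# caddy outline
cc=ray(K,T,[[248,151],[370,143],[374,228],[258,235]],.024); print("caddy corners",cc.round(3).tolist())
d=np.load("pics/holder.npz");im,K,T=d["im"],d["K"],d["T"]
for q in([[175,93],[230,98],[225,152],[173,146]],[[187,106],[219,108],[217,138],[184,137]]):
    w=ray(K,T,np.array(q)*1.6,.024)[:,:2]; print("holder",w.mean(0),cv2.minAreaRect((w*1000).astype(np.float32)))
cv2.imwrite("pics/hcrop.png",cv2.resize(np.hstack([im[130:270,250:400],np.load("pics/caddy.npz")["im"][125:265,240:390]]),None,fx=2.6,fy=2.6)[:,:,::-1])
E
```

```text
[341 162  25  25 471] [353.  174.2] (array([0.56576121, 0.01175919]), 471.0, 540.9623452925589)
[288 167  24  25 474] [299.7 179. ] (array([0.51413304, 0.00090749]), 474.0, 537.6341520927381)
[295 217  24  27 502] [306.4 230.2] (array([ 0.52633731, -0.05024152]), 502.0, 557.2566045639105)
cem [340 204  24  23 436] (array([ 0.57806302, -0.04443734]), 436.0, 568.7888339452911)
caddy corners [[0.441, 0.014, 0.024], [0.591, 0.042, 0.024], [0.612, -0.064, 0.024], [0.462, -0.092, 0.024]]
holder [0.51226451 0.26247003] ((512.0057373046875, 261.8232727050781), (97.70606994628906, 94.3094482421875), 76.34876251220703)
holder [0.51407541 0.26298046] ((513.2391967773438, 263.009765625), (54.69590377807617, 58.640655517578125), 77.3045654296875)
```

View pics/hcrop.png

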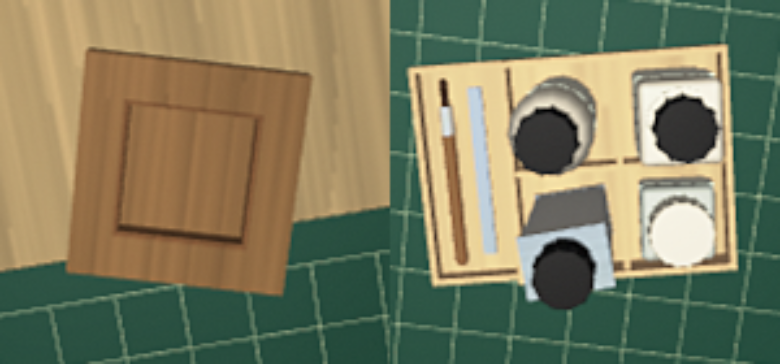

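```bash
cat >> h.py <<'E'
YC=1.76; YL=1.29; LID=np.array([.4685,-.263]); U=np.array([.276,.961])
HOME={"flat_tin":(.5263,-.0502),"round_bottle":(.5141,.0009),"square_bottle":(.5658,.0118)}
SLOT={"flat_tin":LID-.062*U,"round_bottle":LID,"square_bottle":LID+.062*U}
def pick(p,yaw,z,up,op=.04):
    env.goto([*p,up],down(yaw)); env.set_gripper(op)
    env.move_linear([*p,z],.15); env.set_gripper(0.0)
    w=env.get_state(); env.move_linear([*p,up],.15); s=env.get_state()
    print("grip",round(w["grip_width"],4),round(s["grip_width"],4),s["grip_force"],np.round(s["force"],2),s["time_s"])
    return s["grip_width"]
def place(p,yaw,z,up,op=.04):
    env.goto([*p,up],down(yaw))
    env.move_linear([*p,z+.03],.15); env.move_linear([*p,z],.04)
    f=env.get_state()["force"]; env.hold(.2); env.set_gripper(op); env.hold(.2)
    env.move_linear([*p,up],.15); print("placed f",np.round(f,2),env.get_state()["time_s"])
E
python3 - <<'E'
from h import *
n="flat_tin"
if pick(HOME[n],YC,.133,.315)>.018: place(SLOT[n],YL,.135,.315)
K,T=cam_pose(); im=read_camera("wrist"); np.savez("pics/a.npz",im=im,K=K,T=T)
b=read_camera("scene"); cv2.imwrite("pics/a.png",np.hstack([cv2.resize(im,(400,300)),cv2.resize(b,(400,300))])[:,:,::-1])
d=np.load("pics/holder.npz")
w=ray(d["K"],d["T"],[[283.8,148.5],[369.2,158.1],[358.1,243.8],[276.2,234.6]],.024)[:,:2]; print(w.mean(0),cv2.minAreaRect((w*1000).astype(np.float32)))
E
```

```text
grip 0.0004 0.0004 0.0 [-0.33 -0.8  -0.29] 10.9083
[0.5127693  0.26164664] ((512.9644775390625, 261.6069641113281), (95.36544799804688, 92.56867218017578), 73.77877044677734)
```

View pics/a.png

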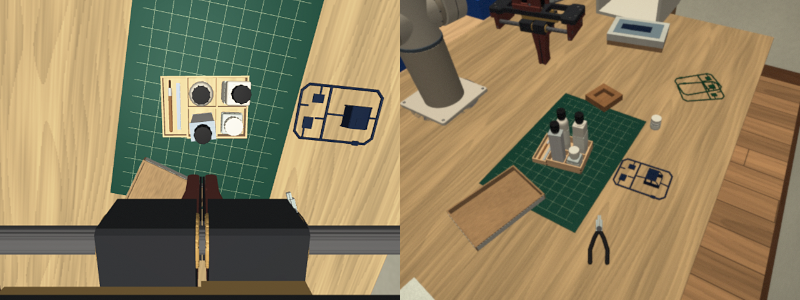

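Run:
```python
from h import *
s=env.get_state(); print(s["tool_pos"],s["grip_width"],s["qpos"],R.from_quat(s["eef_rot"]).as_matrix().round(2))
p=np.array(s["tool_pos"])
for c in("scene","top"):
    m=camera_model(c); x=np.array([p,[.5263,-.0502,.155]])@np.array(m["R"]).T+m["t"]; u=x@np.array(m["mtx"]).T; print(c,u[:,:2]/u[:,2:])
K,T=cam_pose(); print(proj(K,T,[p,[.5263,-.0502,.155]]),T.round(3))
env.move_linear([.5263,-.0502,.185],.15); print(env.get_state()["tool_pos"])
b=read_camera("scene");a=read_camera("top"); cv2.imwrite("pics/b.png",np.hstack([cv2.resize(a[180:360,220:460],(400,300)),cv2.resize(b,(400,300))])[:,:,::-1])
```

```text
[ 0.52581765 -0.05015212  0.31401783] 0.0004854072106263481 [-1.17594585e-01  1.56162455e-01  1.71111748e+00 -4.58195325e-05
  1.27611068e+00 -3.06789941e-01] [[-0.19  0.98 -0.  ]
 [ 0.98  0.19  0.  ]
 [ 0.   -0.   -1.  ]]
scene [[233.18775744 116.70472871]
 [245.40722893 197.71970871]]
top [[353.25521449 271.63863394]
 [350.40333324 273.67165052]]
[[323.1871086  280.67164401]
 [324.0297431  216.67103257]] [[ 0.982  0.182  0.045  0.513]
 [ 0.187 -0.951 -0.246  0.017]
 [-0.002  0.25  -0.968  0.505]
 [ 0.     0.     0.     1.   ]]
[ 0.52696102 -0.05027515  0.18573779]
```

View pics/b.png

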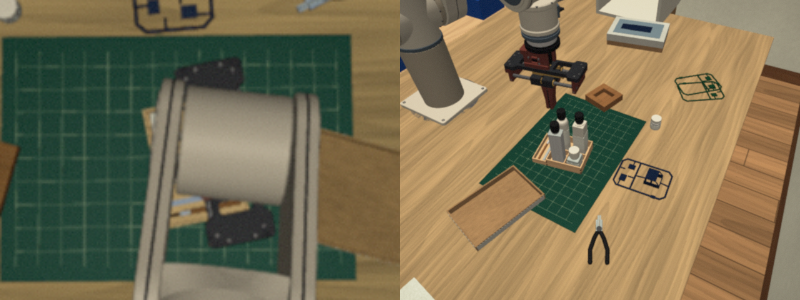

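Run:
```python
from h import *
print(env.finger_overhang)
K,T=cam_pose(); p=np.array(env.get_state()["tool_pos"])
m=camera_model("scene")
def ps(X):
    x=np.atleast_2d(X)@np.array(m["R"]).T+m["t"]; u=x@np.array(m["mtx"]).T; return u[:,:2]/u[:,2:]
pts=[p+[0,0,dz] for dz in(-.008,0,.03)]
w=read_camera("wrist")[200:350,230:430].copy(); s=read_camera("scene")[100:250,150:350].copy()
for q in proj(K,T,pts): print("w",q); cv2.circle(w,tuple(int(v) for v in np.round(q-[230,200])),1,(255,255,0),-1)
for q in ps(pts): print("s",q); cv2.circle(s,tuple(int(v) for v in np.round(q-[150,100])),1,(255,255,0),-1)
cv2.imwrite("pics/c.png",cv2.resize(np.hstack([w,s]),None,fx=2,fy=2,interpolation=0)[:,:,::-1])
```

```text
0.008
w [323.1524619  275.17682158]
w [323.18721588 280.67003329]
w [323.3452295  305.64565707]
s [244.2542635  187.60702899]
s [243.71354003 183.9321438 ]
s [241.61442573 169.66606419]
```

View pics/c.png

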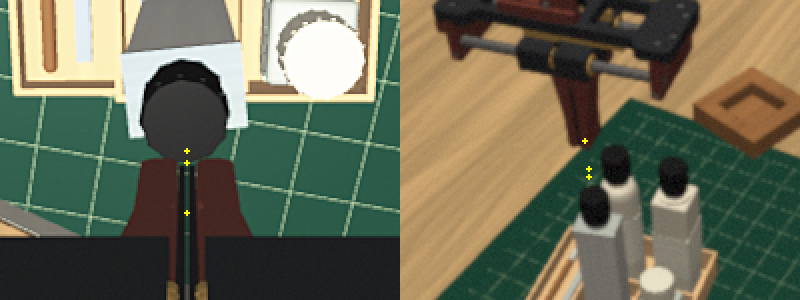

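Run:
```python
from h import *
o=[]
for g in(.04,.088):
    env.set_gripper(g); print(env.get_state()["grip_width"],env.get_state()["tool_pos"])
    o.append(np.vstack([read_camera("wrist")[200:350,220:420],read_camera("scene")[100:250,150:350]]))
cv2.imwrite("pics/d.png",cv2.resize(np.hstack(o),None,fx=2,fy=2,interpolation=0)[:,:,::-1])
```

```text
0.039834418248567316 [ 0.52627511 -0.05021249  0.18496393]
0.08820012351329501 [ 0.52632477 -0.05017691  0.18499573]
```

View pics/d.png

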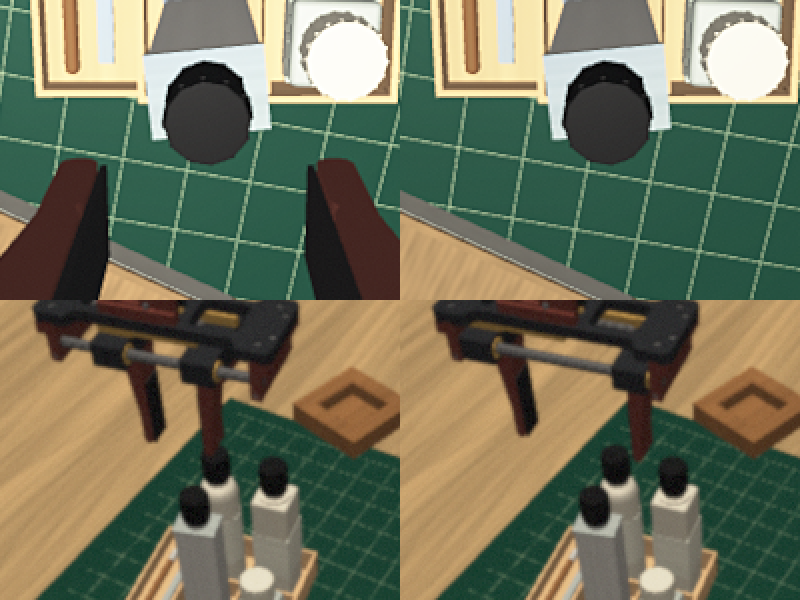

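Run:
```python
from h import *
p=(.5263,-.0502)
env.set_gripper(.04)
for z in(.13,.115,.099):
    env.move_linear([*p,z],.08); s=env.get_state(); print(np.round(s["force"],2),np.round(s["tool_pos"],4))
env.set_gripper(0.); s=env.get_state(); print(s["grip_width"],s["grip_force"],np.round(s["force"],2))
if s["grip_width"]>.018:
    env.move_linear([*p,.12],.04); s=env.get_state(); print(s["grip_width"],s["grip_force"],np.round(s["force"],2),s["time_s"])
w=read_camera("wrist"); b=read_camera("scene"); cv2.imwrite("pics/e.png",np.hstack([w[100:400,130:530],cv2.resize(b[100:250,150:350],(400,300))])[:,:,::-1])
```

```text
[0.05 0.48 1.08] [ 0.5266 -0.0502  0.1302]
[ 0.5   0.31 -0.19] [ 0.526  -0.0501  0.1147]
[-0.43  0.26  0.21] [ 0.5259 -0.0501  0.0986]
0.02317942463523184 30.00026822090149 [-0.08  0.25  0.95]
0.0236127164887082 29.999442100524902 [-0.26 -0.16 -2.24] 17.55
```

View pics/e.png

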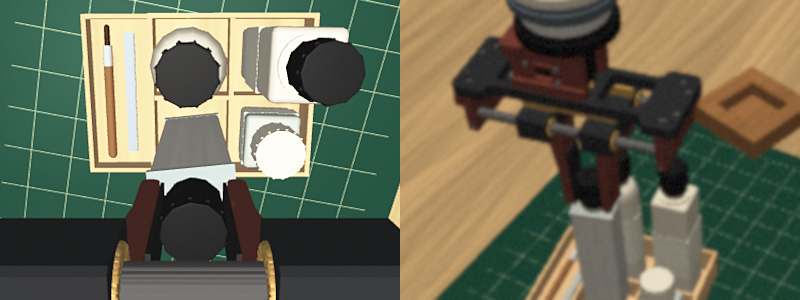

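Run:
```python
from h import *
env.move_linear([*HOME["flat_tin"],.285],.15)
place(SLOT["flat_tin"],YL,.101,.285)
n="round_bottle"
if pick(HOME[n],YC,.099,.285)>.018: place(SLOT[n],YL,.101,.285)
w=read_camera("wrist"); b=read_camera("scene"); cv2.imwrite("pics/f.png",np.hstack([cv2.resize(w,(400,300)),cv2.resize(b,(400,300))])[:,:,::-1])
```

```text
placed f [-0.33 -0.41 -1.62] 24.325
grip 0.0232 0.0235 29.998364746570587 [ 0.76 -0.   -1.63] 28.9833
placed f [ 0.2  -0.23 -1.79] 34.3583
```

View pics/f.png

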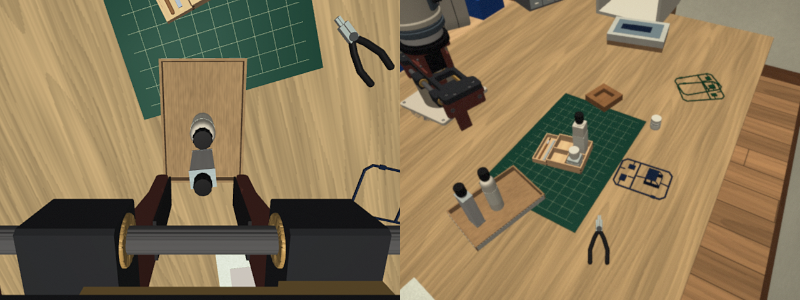

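Run:
```python
from h import *
n="square_bottle"
assert pick(HOME[n],YC,.099,.285)>.018
place(SLOT[n],YL,.101,.285)
env.goto([.513,.20,.30],down(1.33)); K,T=cam_pose(); im=read_camera("wrist"); np.savez("pics/h2.npz",im=im,K=K,T=T)
print(nets.place_of("holder","wrist")[:1])
env.goto([.578,-.075,.25],down(YC)); K,T=cam_pose(); im2=read_camera("wrist"); np.savez("pics/c2.npz",im=im2,K=K,T=T)
print([(r["centre"],r["conf"]) for r in nets.place_of("cement_bottle","wrist")[:1]])
w=im2.min(2)>215; n,l,s,c=cv2.connectedComponentsWithStats(w.astype(np.uint8))
for i in range(1,n):
    if 300<s[i,4]<5000: print(s[i],fit_cap(K,T,l==i,.015,.044,.069,ray(K,T,c[i],.06)[0,:2]))
b=read_camera("scene")
cv2.imwrite("pics/g.png",np.hstack([cv2.resize(im[:,160:480],(267,400)),cv2.resize(im2[:,160:480],(267,400)),cv2.resize(b[100:420,70:283],(266,400))])[:,:,::-1])
print(env.get_state()["time_s"])
```

```text
grip 0.0235 0.0233 29.998817145824432 [ 0.45  0.28 -1.1 ] 38.9917
placed f [-0.36 -0.68 -2.54] 44.2417
[{'centre': [0.5165, 0.2599, -0.0045], 'conf': 0.78}]
[]
[ 311  154   36   39 1175] (array([ 0.5765954 , -0.04135932]), 1175.0, 995.6868548141792)
47.1
```

View pics/g.png

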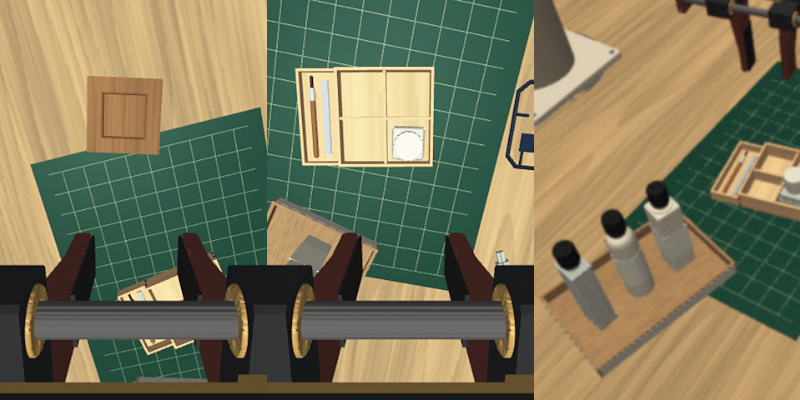

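Run:
```python
from h import *
d=np.load("pics/h2.npz");C=[]
for q in([[88,76],[162,79],[158,154],[87,151]],[[103,93],[147,94],[145,138],[103,137]]):
    w=ray(d["K"],d["T"],np.array(q)/.834+[160,0],.024)[:,:2]; r=cv2.minAreaRect((w*1000).astype(np.float32)); print(w.mean(0),r); C.append(w.mean(0))
H=np.mean([C[0],C[1],[.5135,.262]],0); print("H",H)
assert abs(H-[.514,.262]).max()<.004
p=(.577,-.0428)
env.goto([*p,.15],down(YC)); env.set_gripper(.055); env.move_linear([*p,.018],.12)
print(env.get_state()["force"]); env.set_gripper(0.); env.move_linear([*p,.04],.06); s=env.get_state(); print(s["grip_width"],s["force"],s["time_s"])
im=read_camera("wrist"); cv2.imwrite("pics/i.png",im[100:400,130:530,::-1])
np.save("pics/H.npy",H)
if s["grip_width"]>.025:
    env.move_linear([*p,.15],.15); place(H,1.32,.022,.15,.055)
    env.move_linear([H[0]+.015,H[1]-.06,.25],.15)
    print([(r["centre"],r["conf"]) for r in nets.place_of("cement_bottle","top")[:1]])
    K,T=cam_pose(); j=read_camera("wrist"); np.savez("pics/j.npz",im=j,K=K,T=T)
    print([(r["centre"],r["conf"]) for r in nets.place_of("cement_bottle","wrist")[:1]])
    cv2.imwrite("pics/i.png",np.hstack([im[100:400,130:530],j[20:320,130:530]])[:,:,::-1]); print(env.get_state()["time_s"])
```

```text
[0.51264874 0.26176605] ((512.639404296875, 261.85723876953125), (92.81493377685547, 92.5535888671875), 73.68251037597656)
[0.51360711 0.26169373] ((513.8284912109375, 261.6484375), (54.38776397705078, 55.06135177612305), 74.76880645751953)
H [0.51325195 0.26181993]
[0.07109825 0.3427505  0.08777279]
0.029549845527074185 [ 0.10002646  0.21510624 -1.61192311] 50.3583
placed f [-0.1   0.73 -0.48] 56.175
[]
[([0.5143, 0.2585, 0.0059], 0.69)]
57.2583
```

View pics/i.png

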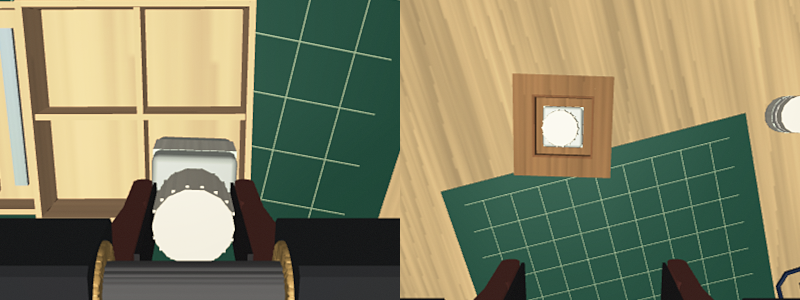

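Run:
```python
from h import *
env.move_linear([*env.get_state()["tool_pos"][:2],.285],.2)
for n in("square_bottle","round_bottle","flat_tin"):
    if pick(SLOT[n],YL,.100,.285)<.018: print("miss",n); break
    place(HOME[n],YC,.100,.285)
env.goto([.53,-.06,.36],down(YC))
w=read_camera("wrist"); b=read_camera("scene"); print(env.get_state()["time_s"])
cv2.imwrite("pics/k.png",np.hstack([w[60:360,130:530],cv2.resize(b[100:280,170:410],(400,300))])[:,:,::-1])
```

```text
grip 0.0233 0.0233 29.99597042798996 [ 0.13 -0.06 -2.28] 62.7333
placed f [ 0.26 -0.48 -2.48] 68.0
grip 0.0234 0.0237 29.99570220708847 [-0.61 -0.07 -2.3 ] 72.5167
placed f [ 0.27  1.28 -0.56] 77.9083
grip 0.0237 0.0235 29.997480511665344 [ 0.65 -0.14 -1.98] 82.55
placed f [ 0.42 -0.21 -1.03] 87.9917
88.4917
```

View pics/k.png

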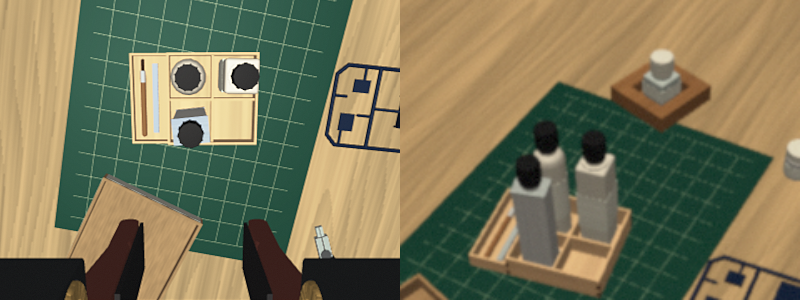

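All three tall containers stand in their own compartments, and the cement bottle stands in the holder's well.

```bash
python3 -c "
from h import *
print(env.hand_in())"
```

```text
the job is handed in; nothing more can be done
None
```

The job is handed in with no result returned: in the last pictures the cement bottle is upright in the holder's well, the three tall containers are upright in their own compartments, and the bystanders were never handled; it took about 88 s of the 147 s, and the fingertips turned out to sit about 36 mm short of the stated position, so I corrected the grasp heights after one empty first grasp.

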